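# Snap a wet lacquer panel's hanger onto the drying stand's eye

## Robot

A 7-joint arm with a two-finger parallel gripper is mounted at the origin on the work surface; the furniture and walls round the work are solid. World frame = base frame: x ahead of the robot, y to its left, z up, the work surface at z = 0. Lengths are in m, angles in rad, forces in N, time in s.
With the tool pointing down it reaches from about 0.4 to 0.85 m from the base axis. Payload 4.5 kg.
Tool frame: the origin (TCP) lies midway between the tips of the shut fingers; the grasp point (between the pads) lies 19 mm behind it; z points along the fingers, y is the line along which they close (so a half turn about z gives the same grasp; the last joint's range is limited). The gripper opens to 88 mm and grips with 3 to 60 N. Pads are 18 mm wide; open, the fingers measure 123 mm over their backs; the gripper's body (75 mm by 187 mm) begins 45 mm behind the grasp point.
Start: joints at [1.14, 0.689, -0.195, 1.565, 0.157, 0.902, -0.215], TCP at [0.28, -0.559, 0.239] pointing down, gripper open.
Joint ranges: [-3.01, 3.01], [-0.46, 2.08], [-1.47, 1.51], [0.13, 2.56], [-1, 4.14], [0.04, 2.09], [-2.66, 2.66]. Speed limits (rad/s): [2.57, 2.57, 3.14, 3.14, 3.14, 3.14, 3.14].

## Interface

Orientations are given as a rotation vector (axis times angle).
In Python, from station import ctrl gives the robot as it stands.
- The arm moves only by the tool jog_arm, never from a script. Its argument "moves" is a list of rows, each a list of 3 entries, a list of its own where there are three numbers: the shift along the tool's x, y, z each as a share of 0.04 m, from -1 to 1, then the turn, a rotation vector about the tool's x, y, z each as a share of 6 degrees, from -1 to 1, then the gripper's target within -1 to 1 (shut at 1, half-way at 0, fully open at -1). In form: [[[x, y, z], [rx, ry, rz], hand], ...]. A call has 1 to 20 rows; each row shifts and turns the commanded pose from where the row before left it, along the tool's axes as they then stand; what a row does not reach is not made up. A row lasts 1/12 s, in which the tool goes at most 41.7 mm and 7.16 degrees, less where a joint would pass 70% of its speed; a pose out of reach is approached as far as the arm can. A call with a number of a shift or a turn outside -1 to 1 is refused whole. A call with a gripper value outside its range is refused whole. The fingers move at their own pace and stop on an object; "grip_force" is the grip in N (left out, the last holds). Time passes only in rows, so rows that do not move let the fingers close. It gives the time, the measured TCP pose, the force, the opening and the grip force at its end, in the units of the state.
- ctrl.get_state(): the state, without advancing time (a new reading comes with each control period).
- ctrl.grab_frame(name): name is "scene" or "top" or "wrist"; returns a dict with "pixels" (420x560x3 uint8, red, green, blue), "range_z" (420x560 float32, m along the optical axis (not along the pixel's ray), 0 where there is no reading), "intrinsics" (3x3 intrinsics, pixels), "distortion" ([k1, k2, p1, p2, k3] as OpenCV has them; the pictures are not rectified), "T" (4x4, takes a point from camera to world coordinates). Camera axes: x right, y down, z forward; pixel columns grow to the right and rows downward; lengths in m; the calibration is good to about 2 mm. A picture is of the moment at which its call begins.
- ctrl.sign_off(): hands the job in; it is judged then, once.
The state is a dict: "clock": time; "q": joint angles; "qvel": joint speeds; "joint_torque": joint torques, N m; "eef_pos": TCP position; "ee_rot": TCP orientation; "ft_force": force on the tool from outside, world axes, zero at the start; "torque": the same for the moment, N m; "grip_width": opening from 0.0 (shut) to 1.0 (fully open); "grip_force": force on a finger pad.
Only numpy, scipy, OpenCV 4.12 (cv2) and the standard library are available. Lean on these libraries where they do the work, as an engineer would, in place of code of your own. Each camera call takes 0.05 s, during which the arm holds its last target. There are 200 camera calls.

## Task

Hang the freshly lacquered panel up to dry: take its hanger by the red grip, lift it out of the wooden rack, and push the snap hook's brass gate against the brass eye of the drying stand until the eye is inside the hook and the gate has sprung shut behind it. Then let the hanger down so that it hangs upright and still from the eye with the gate closed, and let go. The lacquer is wet, so never touch the panel itself; press gently on the eye (the gate needs about 5 N, stay under 15 N) and leave everything else where it stands.

Things in the scene. Friction and masses are not known exactly. Their poses are not given: they have to be found in the camera images.
- hanger: Loose hanger with panel, 0.25-0.4 kg. Origin under the middle of the panel's lower edge; z up, x along it to the side where the hook opens, y across. In mm: panel x -75..75, y -10..10, z 0..100; aluminium channel x -78..78, y -13..13, z 83..103, two clamp screws out to y 24; red grip x -73..-43, y -7..7, z 103..151; steel snap hook x -15..20, to z 161. Centre of gravity x about -4
- wet_panel: Black lacquered panel with eggshell inlay, 150x100x19 mm, clamped in the hanger and part of it: wet, not to be touched by the fingers. Origin: middle of its back face, 50 mm above its lower edge; its z points out of the inlaid face, its y along the hanger's x
- hanger_grip (a point): Point on the red grip to take between the fingers: grip 14 mm thick across the hanger's y, 30 mm long, its top 15 mm above this point, the channel 33 mm below it. In the hanger's frame at (-58, 0, 136) mm, level with the middle of the hook's mouth; axes as the hanger's
- hook_mouth (a point): Middle of the hook's mouth, in the outer plane of gate and nose, at (17, 0, 136.5) mm in the hanger's frame; opens to +x. Mouth 17 mm high, from the foot (top z 126.5) to the underside (z 143.5) of the beak, shut by the gate; spine's inner face 26 mm behind. A 6 mm bar gets past the gate if within 4 mm of this level; pushed on till it meets the spine, its middle is 23 mm behind
- hook_seat (a point): Where the middle of a 6 mm bar lies when the hook hangs on it, in the top of the 10 mm wide pocket between spine and beak: at (-4, 0, 152) mm in the hanger's frame, 21 mm behind and 15.5 mm above the mouth point. The beak covers the way in as far as 16 mm behind the mouth: only from there on can the bar rise into the pocket. The hook is 6 mm round bar
- gate (a joint): Angle (rad) of the brass gate, a 15 mm leaf hinged on the foot of the mouth: 0 = shut against its stop below the nose; swings only inward (hanger's -x), to 1.5. A spring shuts it; a bar pushing it open meets 3 to 6 N. When the bar is 16 to 19 mm behind the mouth point (gate past 1 rad) its tip slips by and the gate snaps to 0 behind the bar
- stand: Drying stand, fixed: dark steel base 150x130x12 mm (x -105..45), 18 mm round post at the origin, 255 mm high, grey boss head, and an 18 mm round arm running level from the post to the stand's -x, its middle at z 220 mm. Origin on the table under the post, z up. The brass eye is in the arm's end. The hook is pushed on towards the stand's +x, the hanger's x along the stand's x
- bar_end (a point): Middle of the arm's end face, at (-80, 0, 220) mm in the stand's frame. A brass screw eye stands out of it to -x: ring of 6 mm bar lying flat, 28 mm clear hole, middle at z 220 mm. The middle of the ring's outermost bar is 65 mm before this face (stand's x = -145), give or take 18 mm, as the eye is screwed in to another depth each time: feel for it, or look
- rack: Beech rack, fixed, 110x74x32 mm, with a slot 23 mm wide and 20 mm deep along its x in which the panel stands on its long edge (slot floor 12 mm above the table); origin under its centre
- glue_bottle: White glue bottle with a red cap, loose bystander, 41 mm thick and 132 mm high; origin under its centre
- sanding_block: Cork-brown sanding block, loose bystander, 56x86x27 mm; origin under its centre
- ink_pot: Small white pot with a black rim, loose bystander, 36 mm thick and 34 mm high; origin under its centre

How it is judged:
By the outcome, as a careful person would: the job done as asked, in the order asked, and still so for the second after the job is handed in, with the robot touching nothing.
It also fails if it takes over 67 s, if anything falls off the work surface, if the arm or the gripper's body presses on something with over 40 N, if the wrist force passes 120 N, or if a joint passes its speed limit or range.

## Working session

There is one attempt and no reset: what is moved stays moved. The work goes in short steps, Python scripts to look and compute and a tool call to move; the robot and the scene stay as the last step left them, time stands still between calls to the robot, and variables do not carry over. Pictures are saved under pics/ and viewed, at most 10 in all, crops included, and the job is handed in when it is done.

Besides the shell and the picture viewer there is one more tool, called after "Emit:" by a JSON object that holds its "op" and its "data". jog_arm: Moves the arm, as the interface text tells. Its arguments: {"type":"object","properties":{"moves":{"type":"array"},"grip_force":{"type":"number"}},"required":["moves"]}

```bash
mkdir -p pics; cat > h.py <<'E'
import numpy as np,cv2
from station import ctrl
def grab(n):
    f=ctrl.grab_frame(n)
    return f
def save(f,p):
    cv2.imwrite('pics/'+p,cv2.cvtColor(f['pixels'],cv2.COLOR_RGB2BGR))
def cloud(f):
    K=np.array(f['intrinsics']);h,w=f['range_z'].shape
    uu,vv=np.meshgrid(np.arange(w),np.arange(h))
    p=cv2.undistortPoints(np.stack([uu,vv],-1).reshape(-1,1,2).astype(np.float64),K,np.array(f['distortion'],float)).reshape(h,w,2)
    z=f['range_z'][...,None]
    P=np.concatenate([p*z,z],-1);T=np.array(f['T'])
    return P@T[:3,:3].T+T[:3,3]
E
python3 - <<'E'
from h import *
for n in ['scene','top']:
    f=grab(n);save(f,n+'1.png');np.savez(n+'1.npz',**f)
    print(n,np.round(f['T'],3).tolist())
s=ctrl.get_state();print(s)
E
```

```text
scene [[-0.669, -0.361, 0.649, -0.098], [-0.743, 0.313, -0.592, 0.721], [0.011, -0.878, -0.478, 0.613], [0.0, 0.0, 0.0, 1.0]]
top [[0.02, -0.985, 0.173, 0.312], [-1.0, -0.021, -0.009, 0.164], [0.012, -0.173, -0.985, 1.203], [0.0, 0.0, 0.0, 1.0]]
{'clock': 0.1, 'q': array([ 1.13979763,  0.6899206 , -0.19451923,  1.56621683,  0.15731673,
        0.90249678, -0.21509915]), 'qvel': array([-0.0010207 , -0.00269821,  0.00027702, -0.0037598 , -0.00069006,
       -0.00074201, -0.00090461]), 'joint_torque': array([-3.36852143e-03, -5.28499854e+01, -1.27104621e+00, -1.53836650e+01,
       -5.24899224e-02,  2.00724753e-03,  2.96563508e-05]), 'eef_pos': array([ 0.2798593 , -0.5582177 ,  0.23798361]), 'ee_rot': array([-3.05557798e+00, -7.23316558e-01,  7.93696553e-04]), 'ft_force': array([-0.51354807, -0.44429542,  0.46455223]), 'torque': array([-0.04161687, -0.01956933,  0.02609496]), 'grip_force': 0.0, 'grip_width': 0.9988942266145109}
```

View pics/scene1.png

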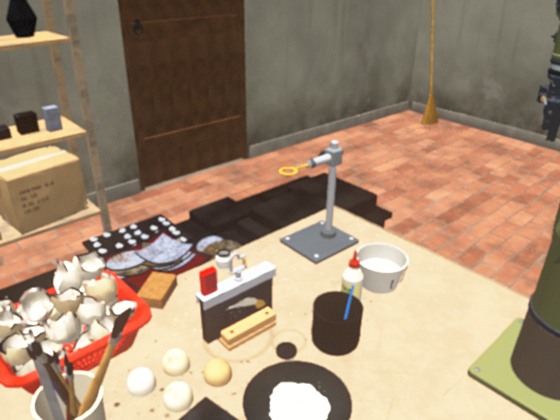

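View pics/top1.png

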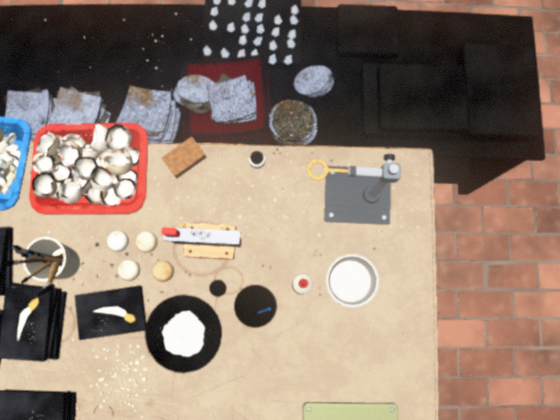

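The scene view shows the red grip at (208,280) on the hanger in the rack, the eye at (288,170) and the post at (332,200). In the top view the grip is at (170,232), the channel runs to (240,238), the eye is at (318,170) and the boss at (390,172). The hanger's x and the stand's x both point roughly along world −y.

```bash
python3 - <<'E'
from h import *
for n in ['scene','top']:
    f=dict(np.load(n+'1.npz'));P=cloud(f);hsv=cv2.cvtColor(f['pixels'],cv2.COLOR_RGB2HSV).astype(int)
    H,S,V=hsv[...,0],hsv[...,1],hsv[...,2];ok=f['range_z']>0
    def box(u0,v0,u1,v1):
        m=np.zeros_like(ok);m[v0:v1,u0:u1]=1;return m&ok
    def rep(name,m):
        q=P[m]
        if len(q)<3: print(n,name,len(q));return
        print(n,name,len(q),'med',np.round(np.median(q,0),4),'lo',np.round(np.percentile(q,3,0),4),'hi',np.round(np.percentile(q,97,0),4));return q
    red=((H<8)|(H>172))&(S>150)&(V>120)
    yel=(H>15)&(H<32)&(S>130)&(V>120)
    if n=='scene':
        rep('grip',box(195,262,222,298)&red); e=rep('eye',box(270,158,315,182)&yel)
        ch=box(195,262,280,305)&(S<60)&(V>130)
        arm=box(305,140,345,175)
    else:
        rep('grip',box(158,224,182,242)&red); e=rep('eye',box(300,155,352,182)&yel)
        ch=box(160,224,245,250)&(S<60)&(V>130); arm=box(350,150,402,185)
    q=P[ch]; q=q[(q[:,2]>.105)&(q[:,2]<.122)]
    print('chan',len(q),np.round(np.median(q,0),4))
    (cx,cy),(w,h),a=cv2.minAreaRect((q[:,:2]*1000).astype(np.float32));print('chan rect',cx,cy,w,h,a)
    qq=P[ch];hk=qq[(qq[:,2]>.13)&(qq[:,2]<.19)];print('hook',len(hk),np.round(np.median(hk,0),4) if len(hk) else '')
    q=P[arm];q=q[(q[:,2]>.19)&(q[:,2]<.245)]
    vx=cv2.fitLine(q[:,:2].astype(np.float32),cv2.DIST_HUBER,0,.001,.001).ravel();print('arm',len(q),vx,np.round(q.min(0),4),np.round(q.max(0),4))
    if e is not None:
        e=e[(e[:,2]>.19)&(e[:,2]<.25)];print('eye zok',len(e),np.round(np.median(e,0),4),np.round(e.min(0),4),np.round(e.max(0),4))
    base=(P[...,2]>.006)&(P[...,2]<.018)&ok&(V<110)&(S<80)
    base&= box(325,165,395,225) if n=='top' else box(278,218,360,260)
    q=P[base]; print('base',cv2.minAreaRect((q[:,:2]*1000).astype(np.float32)))
E
```

```text
scene grip 376 med [0.4419 0.3829 0.1461] lo [0.4395 0.2687 0.001 ] hi [0.6602 0.3936 0.1639]
scene eye 168 med [0.5608 0.0796 0.2218] lo [ 0.5438 -1.4951 -0.7556] hi [2.2364 0.1101 0.2245]
chan 1019 [0.4384 0.3223 0.1149]
chan rect 448.46624755859375 320.3605651855469 157.51992797851562 35.5645751953125 87.82080841064453
hook 121 [0.4433 0.3218 0.1386]
arm 522 [ 0.09685053  0.9952989   0.5514535  -0.03155547] [ 0.5422 -0.0616  0.1902] [0.5978 0.0461 0.2446]
eye zok 144 [0.5594 0.0829 0.2222] [0.5426 0.0369 0.2163] [0.5811 0.1121 0.2252]
base ((512.2604370117188, -35.27801513671875), (72.76655578613281, 87.67974853515625), 54.89933776855469)
top grip 84 med [0.4485 0.3772 0.1628] lo [0.4431 0.3647 0.1551] hi [0.454  0.3897 0.1654]
top eye 0
chan 761 [0.444  0.3009 0.1147]
chan rect 449.3163757324219 321.27642822265625 157.4818572998047 30.222841262817383 88.50359344482422
hook 122 [0.4455 0.3195 0.1455]
arm 665 [ 0.09715261  0.9952695   0.55901885 -0.01703501] [ 0.5456 -0.0619  0.2038] [0.5988 0.0319 0.245 ]
base ((552.7313842773438, -39.00563430786133), (36.125946044921875, 16.20876121520996), 54.57780075073242)
```

Emit:
{"op": "jog_arm", "data": {"moves": [[[0,0,-0.4],[0,0,-0.935],-1],[[0,0,-0.4],[0,0,-0.935],-1],[[0,0,-0.4],[0,0,-0.935],-1],[[0,0,-0.4],[0,0,-0.935],-1],[[0,0,-0.4],[0,0,-0.935],-1],[[0,0,-0.4],[0,0,-0.935],-1],[[0,0,-0.4],[0,0,-0.935],-1],[[0,0,-0.4],[0,0,-0.935],-1],[[0,0,-0.4],[0,0,-0.935],-1],[[0,0,-0.4],[0,0,-0.935],-1],[[0,0,-0.4],[0,0,-0.935],-1],[[0,0,0],[0,0,0],-1]]}}

```text
clock: 1.1
eef_pos: [0.281, -0.5596, 0.4174]
ee_rot: [2.247, 2.188, -0.001]
ft_force: [0.8, -0.2, 0.6]
grip_width: 1.002
grip_force: 0.0
```

Emit:
{"op": "jog_arm", "data": {"moves": [[[0.9,0.45,0],[0,0,0],-1],[[0.9,0.45,0],[0,0,0],-1],[[0.9,0.45,0],[0,0,0],-1],[[0.9,0.45,0],[0,0,0],-1],[[0.9,0.45,0],[0,0,0],-1],[[0.9,0.45,0],[0,0,0],-1],[[0.9,0.45,0],[0,0,0],-1],[[0.9,0.45,0],[0,0,0],-1],[[0.9,0.45,0],[0,0,0],-1],[[0.9,0.45,0],[0,0,0],-1],[[0,0,0],[0,0,0],-1]]}}

```text
clock: 2.02
eef_pos: [0.4738, -0.1942, 0.4144]
ee_rot: [-2.239, -2.2, -0.009]
ft_force: [0.9, -0.0, 0.4]
grip_width: 0.999
grip_force: 0.0
```

Emit:
{"op": "jog_arm", "data": {"moves": [[[0.92,-0.06,0],[0,0,0],-1],[[0.92,-0.06,0],[0,0,0],-1],[[0.92,-0.06,0],[0,0,0],-1],[[0.92,-0.06,0],[0,0,0],-1],[[0.92,-0.06,0],[0,0,0],-1],[[0.92,-0.06,0],[0,0,0],-1],[[0.92,-0.06,0],[0,0,0],-1],[[0.92,-0.06,0],[0,0,0],-1],[[0.92,-0.06,0.2],[0,0,0],-1],[[0.92,-0.06,0.2],[0,0,0],-1],[[0.92,-0.06,0.2],[0,0,0],-1],[[0.92,-0.06,0.2],[0,0,0],-1],[[0.92,-0.06,0.2],[0,0,0],-1],[[0.92,-0.06,0.2],[0,0,0],-1],[[0.9,-0.06,0.2],[0,0,0],-1],[[0,0,0],[0,0,0],-1],[[0,0,0],[0,0,0],-1]]}}

```text
clock: 3.43
eef_pos: [0.4489, 0.3494, 0.3568]
ee_rot: [-2.25, -2.191, 0.005]
ft_force: [0.6, -1.1, -0.4]
grip_width: 0.998
grip_force: 0.0
```

```bash
python3 - <<'E'
from h import *
f=grab('wrist');save(f,'w1.png');np.savez('w1.npz',**f)
s=ctrl.get_state();print(s['clock'],s['q'],s['eef_pos'],s['ee_rot'])
P=cloud(f);hsv=cv2.cvtColor(f['pixels'],cv2.COLOR_RGB2HSV).astype(int)
H,S,V=hsv[...,0],hsv[...,1],hsv[...,2]
# arm and eye again
t=dict(np.load('top1.npz'));Q=cloud(t)
q=Q[155:185,345:402].reshape(-1,3);q=q[(q[:,2]>.205)&(q[:,2]<.235)]
for lo,hi in[(-.06,-.04),(-.04,-.02),(-.02,0),(0,.02),(.02,.04),(.04,.06)]:
    a=q[(q[:,1]>lo)&(q[:,1]<hi)]
    if len(a):print(lo,len(a),np.round(a[:,0].min(),4),np.round(np.median(a[:,0]),4),np.round(a[:,0].max(),4),np.round(a[:,2].max(),4))
e=Q[155:185,300:350].reshape(-1,3);e=e[(e[:,2]>.19)&(e[:,2]<.25)];print('eyetop',len(e),e.min(0),e.max(0))
E
```

```text
3.4833 [-0.35052336  0.54757139 -0.66443067  1.55243716  0.35620706  1.16828299
 -1.11497109] [0.44999778 0.34755893 0.35734154] [ 2.25365012  2.18835931 -0.00414982]
-0.06 98 0.5457 0.5865 0.5979 0.2346
-0.04 106 0.546 0.5573 0.5986 0.2349
-0.02 94 0.5531 0.5603 0.5689 0.2334
0 102 0.5534 0.561 0.5713 0.234
0.02 95 0.5527 0.5612 0.5725 0.2337
0.04 1 0.5642 0.5642 0.5642 0.2227
eyetop 261 [0.54523616 0.03136766 0.213703  ] [0.58347825 0.11191773 0.22830437]
```

View pics/w1.png

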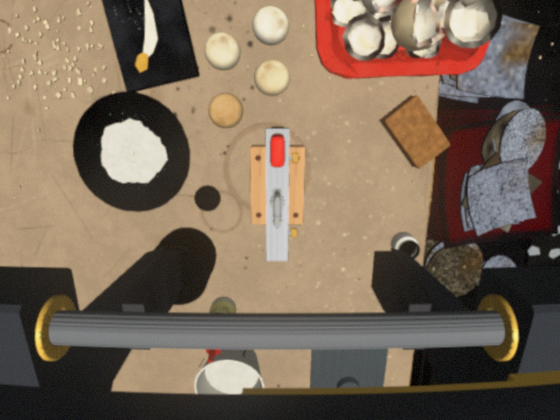

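The wrist view shows the red grip at (278,150), the hook at (277,210) and the channel running vertically. The gripper bar covers the lower edge of the picture.

```bash
python3 - <<'E'
from h import *
f=dict(np.load('w1.npz'));P=cloud(f);hsv=cv2.cvtColor(f['pixels'],cv2.COLOR_RGB2HSV).astype(int)
H,S,V=hsv[...,0],hsv[...,1],hsv[...,2]
R=np.zeros(H.shape,bool);R[125:265,255:300]=1
g=R&((H<8)|(H>172))&(S>150)&(P[...,2]>.12)
q=P[g];print('grip',len(q),np.round(q.min(0),4),np.round(q.max(0),4),cv2.minAreaRect((q[q[:,2]>.155][:,:2]*1000).astype(np.float32)))
c=R&(P[...,2]>.108)&(P[...,2]<.122);q=P[c]
ys=np.arange(.25,.40,.01)
pts=[]
for y in ys:
    a=q[abs(q[:,1]-y)<.004]
    if len(a)>5: pts.append([y,(a[:,0].min()+a[:,0].max())/2,a[:,0].max()-a[:,0].min()])
pts=np.array(pts);print(np.round(pts,4).tolist());print(np.polyfit(pts[:,0],pts[:,1],1),q[:,1].min(),q[:,1].max())
E
```

```text
grip 388 [0.4424 0.3646 0.1401] [0.4546 0.4207 0.5023] ((448.95703125, 392.6694030761719), (56.1263542175293, 11.725325584411621), 88.25890350341797)
[[0.25, 0.4443, 0.0253], [0.26, 0.4446, 0.0251], [0.27, 0.4503, 0.0359], [0.28, 0.4505, 0.0357], [0.29, 0.446, 0.0258], [0.3, 0.4462, 0.0256], [0.31, 0.4465, 0.0254], [0.32, 0.4468, 0.0253], [0.33, 0.4471, 0.0251], [0.34, 0.4473, 0.0249], [0.35, 0.4476, 0.0247], [0.36, 0.4535, 0.0359], [0.37, 0.4537, 0.0356], [0.38, 0.449, 0.0253], [0.39, 0.4492, 0.0252], [0.4, 0.4495, 0.0249]]
[0.03149731 0.43802432] 0.24294050550211616 0.39845540601547136
```

Emit:
{"op": "jog_arm", "data": {"moves": [[[0.76,-0.05,0],[0,0,-0.05],-1],[[0,0,0.9],[0,0,0],-1],[[0,0,0.9],[0,0,0],-1],[[0,0,0.9],[0,0,0],-1],[[0,0,0.9],[0,0,0],-1],[[0,0,0.5],[0,0,0],-1],[[0,0,0],[0,0,0],-1],[[0,0,0],[0,0,0],-1],[[0,0,0],[0,0,0],-1]]}}

```text
clock: 4.23
eef_pos: [0.4506, 0.3783, 0.1964]
ee_rot: [2.25, 2.192, 0.004]
ft_force: [0.3, -0.5, 0.6]
grip_width: 1.001
grip_force: 0.0
```

Emit:
{"op": "jog_arm", "data": {"moves": [[[0,-0.04,0.6],[0,0,0],-1],[[0,0,0.6],[0,0,0],-1],[[0,0,0.46],[0,0,0],-1],[[0,0,0],[0,0,0],-1],[[0,0,0],[0,0,0],1],[[0,0,0],[0,0,0],1],[[0,0,0],[0,0,0],1],[[0,0,0],[0,0,0],1],[[0,0,0],[0,0,0],1],[[0,0,0],[0,0,0],1],[[0,0,0],[0,0,0],1],[[0,0,0],[0,0,0],1],[[0,0,0],[0,0,0],1],[[0,0,0],[0,0,0],1]], "grip_force": 45}}

```text
clock: 5.4
eef_pos: [0.4477, 0.3784, 0.1282]
ee_rot: [2.248, 2.195, -0.0]
ft_force: [-1.0, -0.7, -0.1]
grip_width: 0.27
grip_force: 0.0
```

Fingers are still closing.

Emit:
{"op": "jog_arm", "data": {"moves": [[[0,0,0],[0,0,0],1],[[0,0,0],[0,0,0],1],[[0,0,0],[0,0,0],1],[[0,0,0],[0,0,0],1],[[0,0,0],[0,0,0],1],[[0,0,0],[0,0,0],1]]}}

```text
clock: 5.9
eef_pos: [0.4478, 0.3784, 0.1282]
ee_rot: [2.248, 2.195, 0.0]
ft_force: [0.9, 0.3, -1.3]
grip_width: 0.153
grip_force: 44.9
```

Emit:
{"op": "jog_arm", "data": {"moves": [[[0,0,-0.1],[0,0,0],1],[[0,0,-0.2],[0,0,0],1],[[0,0,-0.3],[0,0,0],1],[[0,0,-0.4],[0,0,0],1],[[0,0,-0.4],[0,0,0],1],[[0,0,-0.3],[0,0,0],1],[[0,0,-0.2],[0,0,0],1],[[0,0,0],[0,0,0],1],[[0,0,0],[0,0,0],1],[[0,0,0],[0,0,0],1]]}}

```text
clock: 6.73
eef_pos: [0.4475, 0.3778, 0.2036]
ee_rot: [2.247, 2.195, -0.002]
ft_force: [-0.0, -0.3, -3.8]
grip_width: 0.153
grip_force: 44.9
```

```bash
cat > m.py <<'E'
from h import *
import sys
# channel pose from wrist + scene; eye from scene
f=grab('wrist');np.savez('wc.npz',**f);g=grab('scene');np.savez('sc.npz',**g);save(f,sys.argv[1]+'w.png');save(g,sys.argv[1]+'s.png')
s=ctrl.get_state();print(s['eef_pos'],s['ee_rot'],s['ft_force'],s['torque'])
t=s['eef_pos']
for n,F in(('w',f),('s',g)):
    P=cloud(F);rgb=F['pixels'];hsv=cv2.cvtColor(rgb,cv2.COLOR_RGB2HSV).astype(int);S,V=hsv[...,1],hsv[...,2]
    m=(S<60)&(V>110)&(abs(P[...,0]-t[0])<.022)&(P[...,1]<t[1]+.03)&(P[...,1]>t[1]-.16)&(abs(P[...,2]-(t[2]-.014))<.02)
    q=P[m]
    for y in np.arange(t[1]-.13,t[1]+.021,.015):
        a=q[abs(q[:,1]-y)<.004]
        if len(a)>4: 
            zt=np.percentile(a[:,2],97);b=a[a[:,2]>zt-.004]
            print(n,round(y-t[1],3),len(a),'x',np.round([b[:,0].min(),b[:,0].max()],4),'ztop',round(zt,4),np.round(np.median(b[:,2]),4))
E
python3 m.py a
```

```text
[0.44740159 0.37786069 0.20339241] [ 2.24740259  2.19489804 -0.00300724] [-0.19266452 -0.14476586 -3.485707  ] [ 0.08000612 -0.01711886 -0.04677069]
w -0.085 19 x [0.4317 0.4568] ztop 0.1903 0.1895
w -0.07 250 x [0.4314 0.4574] ztop 0.1909 0.1897
w -0.055 392 x [0.4379 0.4518] ztop 0.2091 0.2087
w 0.005 233 x [0.434  0.4596] ztop 0.1917 0.1899
w 0.02 523 x [0.4341 0.4596] ztop 0.1912 0.19
s -0.13 65 x [0.4289 0.4556] ztop 0.1916 0.1902
s -0.115 68 x [0.4285 0.4565] ztop 0.1914 0.1903
s -0.1 71 x [0.4292 0.4568] ztop 0.1915 0.1903
s -0.085 72 x [0.4295 0.4573] ztop 0.1916 0.1904
s -0.07 58 x [0.4297 0.4499] ztop 0.1914 0.1904
s -0.055 109 x [0.4367 0.4453] ztop 0.2057 0.205
s -0.04 83 x [0.4295 0.4599] ztop 0.1918 0.1908
s -0.025 69 x [0.4312 0.4513] ztop 0.1919 0.1909
s -0.01 61 x [0.4278 0.4405] ztop 0.1953 0.1923
s 0.005 59 x [0.4318 0.4409] ztop 0.1922 0.1905
s 0.02 90 x [0.4313 0.4594] ztop 0.1915 0.1904
```

View pics/as.png

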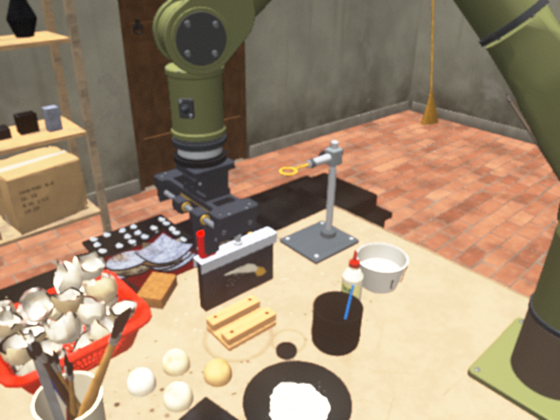

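The hanger is out of the rack at (235,270) and level, with the grip held at (200,243) and the eye at (288,170). Next I move to just in front of the eye.

Emit:
{"op": "jog_arm", "data": {"moves": [[[-0.2,0.15,0],[0,0,0],1],[[-0.4,0.3,0],[0,0,0],1],[[-0.4,0.35,0],[0,0,0],1],[[-0.4,0.35,0.08],[0,0,0],1],[[-0.4,0.35,0],[0,0,0],1],[[-0.4,0.35,0],[0,0,0],1],[[-0.4,0.35,0],[0,0,0],1],[[-0.4,0.35,0],[0,0,0],1],[[-0.4,0.3,0],[0,0,0],1],[[-0.4,0.2,0],[0,0,0],1],[[-0.1,0.1,0],[0,0,0],1],[[0,0,0],[0,0,0],1],[[0,0,0],[0,0,0],1],[[0,0,0],[0,0,0],1]]}}

```text
clock: 8.0
eef_pos: [0.569, 0.2213, 0.2012]
ee_rot: [-2.244, -2.196, -0.001]
ft_force: [-0.2, 0.4, -2.5]
grip_width: 0.153
grip_force: 44.9
```

```bash
python3 m.py b; cat > eye.py <<'E'
from h import *
import sys
for n,F in(('wrist',dict(np.load('wc.npz'))),('scene',dict(np.load('sc.npz'))),('top',grab('top'))):
    P=cloud(F);hsv=cv2.cvtColor(F['pixels'],cv2.COLOR_RGB2HSV).astype(int);H,S,V=hsv[...,0],hsv[...,1],hsv[...,2]
    m=(H>12)&(H<35)&(S>90)&(V>90)&(abs(P[...,2]-.221)<.012)&(abs(P[...,0]-.563)<.04)&(P[...,1]<.16)&(P[...,1]>.03)
    q=P[m]
    if len(q)<10: print(n,len(q));continue
    print(n,len(q),np.round(np.percentile(q,1,0),4),np.round(np.percentile(q,99,0),4))
    for y in np.arange(.05,.125,.006):
        a=q[abs(q[:,1]-y)<.003]
        if len(a)>2: print('  ',round(y,3),len(a),np.round([a[:,0].min(),a[:,0].max(),a[:,0].mean()],4),round(np.median(a[:,2]),4))
E
python3 eye.py
```

```text
[0.56910918 0.22121671 0.20123767] [-2.24396467e+00 -2.19730025e+00 -5.83655332e-04] [ 1.08310093  0.21664807 -2.75332087] [ 0.16243339 -0.10117977  0.00153827]
w -0.085 12 x [0.5546 0.5779] ztop 0.1873 0.1868
w -0.07 245 x [0.5532 0.5791] ztop 0.188 0.187
w -0.055 414 x [0.5596 0.573 ] ztop 0.2067 0.2062
w -0.04 6 x [0.565  0.5697] ztop 0.2072 0.2071
w 0.005 229 x [0.5553 0.5812] ztop 0.1889 0.1874
w 0.02 632 x [0.5556 0.5812] ztop 0.1886 0.1875
s -0.13 37 x [0.55   0.5743] ztop 0.1891 0.1882
s -0.115 42 x [0.5515 0.5764] ztop 0.1889 0.188
s -0.1 43 x [0.5511 0.5767] ztop 0.1885 0.1878
s -0.085 51 x [0.5519 0.5777] ztop 0.1893 0.1879
s -0.07 37 x [0.549  0.5683] ztop 0.1899 0.1884
s -0.055 76 x [0.5568 0.5623] ztop 0.2063 0.2062
s -0.04 45 x [0.552  0.5762] ztop 0.1893 0.1881
s -0.025 44 x [0.5513 0.5704] ztop 0.1893 0.1884
s -0.01 42 x [0.5489 0.5599] ztop 0.1967 0.1976
s 0.005 38 x [0.5538 0.563 ] ztop 0.1895 0.1882
s 0.02 61 x [0.5524 0.5783] ztop 0.1895 0.1886
wrist 0
scene 144 [0.5414 0.0358 0.2171] [0.579  0.1109 0.225 ]
   0.05 8 [0.5563 0.5629 0.5593] 0.2212
   0.056 8 [0.5583 0.5639 0.5602] 0.2228
   0.062 8 [0.5566 0.5642 0.5604] 0.2226
   0.068 3 [0.5576 0.5604 0.559 ] 0.2236
   0.074 14 [0.5521 0.5724 0.5626] 0.2232
   0.08 22 [0.545  0.5794 0.5649] 0.2223
   0.086 13 [0.5434 0.5784 0.5613] 0.2224
   0.092 12 [0.5413 0.5814 0.561 ] 0.2218
   0.098 10 [0.5411 0.5779 0.5542] 0.2223
   0.104 12 [0.5448 0.5727 0.553 ] 0.2222
   0.11 20 [0.5484 0.5649 0.5567] 0.2217
top 0
```

View pics/bs.png

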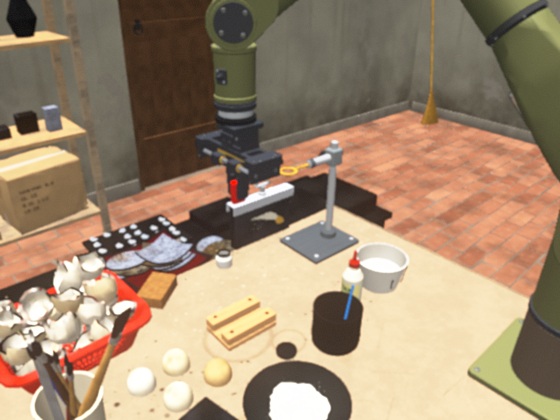

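The hook now stands about 35 mm in front of the eye, which is at (290,170). I correct x by −2.5 mm and z by −1 mm, then approach.

Emit:
{"op": "jog_arm", "data": {"moves": [[[-0.1,-0.06,0.03],[0,0,0],1],[[-0.2,0,0],[0,0,0],1],[[-0.2,0,0],[0,0,0],1],[[-0.15,0,0],[0,0,0],1],[[-0.05,0,0],[0,0,0],1],[[0,0,0],[0,0,0],1],[[0,0,0],[0,0,0],1],[[0,0,0],[0,0,0],1]]}}

```text
clock: 8.82
eef_pos: [0.567, 0.192, 0.2]
ee_rot: [-2.247, -2.195, -0.001]
ft_force: [-0.2, -0.2, -2.6]
grip_width: 0.156
grip_force: 44.9
```

```bash
python3 m.py c|grep -v '^[ws]'; python3 - <<'E'
from h import *
F=dict(np.load('sc.npz'));c=F['pixels'][130:230,200:345]
cv2.imwrite('pics/c_crop.png',cv2.cvtColor(cv2.resize(c,None,fx=5,fy=5,interpolation=cv2.INTER_CUBIC),cv2.COLOR_RGB2BGR))
E
```

```text
[0.56694516 0.1921167  0.2000021 ] [-2.24680891e+00 -2.19547362e+00 -7.49051881e-04] [-1.32624783  0.1040011  -2.96621838] [ 0.1743354 -0.1185718 -0.0247432]
```

View pics/c_crop.png

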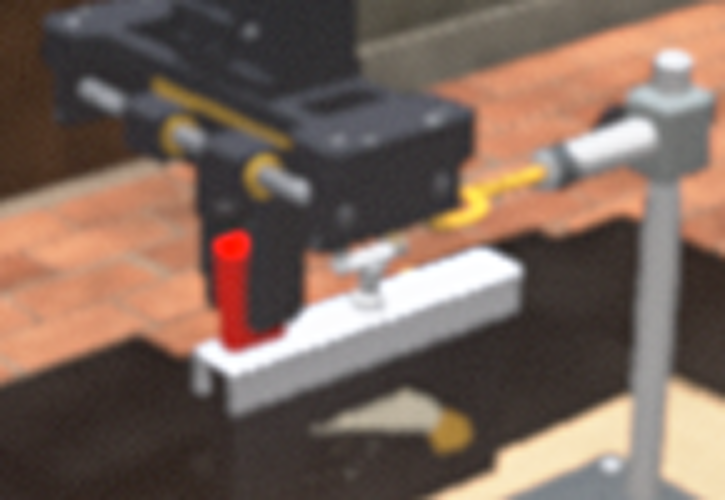

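The crop shows the hook just in front of the eye, which the gripper hides. Now I feel for contact.

Emit:
{"op": "jog_arm", "data": {"moves": [[[-0.05,0,0],[0,0,0],1],[[-0.05,0,0],[0,0,0],1],[[-0.05,0,0],[0,0,0],1],[[0,0,0],[0,0,0],1],[[0,0,0],[0,0,0],1],[[0,0,0],[0,0,0],1]]}}

```text
clock: 9.42
eef_pos: [0.5668, 0.1863, 0.2]
ee_rot: [-2.247, -2.195, -0.002]
ft_force: [0.1, 1.4, -3.7]
grip_width: 0.155
grip_force: 44.9
```

Emit:
{"op": "jog_arm", "data": {"moves": [[[-0.05,0,0],[0,0,0],1],[[-0.05,0,0],[0,0,0],1],[[0,0,0],[0,0,0],1],[[0,0,0],[0,0,0],1]]}}

```text
clock: 9.75
eef_pos: [0.5668, 0.1824, 0.2001]
ee_rot: [-2.247, -2.195, -0.002]
ft_force: [-0.4, 5.0, -3.9]
grip_width: 0.158
grip_force: 44.9
```

Emit:
{"op": "jog_arm", "data": {"moves": [[[-0.05,0,0],[0,0,0],1],[[0,0,0],[0,0,0],1],[[0,0,0],[0,0,0],1]]}}

```text
clock: 10.0
eef_pos: [0.5667, 0.1802, 0.2]
ee_rot: [-2.247, -2.195, -0.002]
ft_force: [-0.2, 5.6, -4.0]
grip_width: 0.153
grip_force: 44.9
```

Emit:
{"op": "jog_arm", "data": {"moves": [[[-0.05,0,0],[0,0,0],1],[[-0.05,0,0],[0,0,0],1],[[0,0,0],[0,0,0],1]]}}

```text
clock: 10.25
eef_pos: [0.5666, 0.1755, 0.1997]
ee_rot: [-2.247, -2.195, -0.0]
ft_force: [0.4, 4.2, -5.0]
grip_width: 0.15
grip_force: 44.9
```

Emit:
{"op": "jog_arm", "data": {"moves": [[[-0.05,0,0],[0,0,0],1],[[-0.05,0,0],[0,0,0],1],[[0,0,0],[0,0,0],1]]}}

```text
clock: 10.5
eef_pos: [0.5664, 0.1701, 0.1995]
ee_rot: [2.248, 2.193, -0.003]
ft_force: [0.7, 1.9, -6.6]
grip_width: 0.156
grip_force: 44.9
```

Emit:
{"op": "jog_arm", "data": {"moves": [[[-0.05,0,0],[0,0,0],1],[[0,0,0],[0,0,0],1],[[0,0,0],[0,0,0],1]]}}

```text
clock: 10.75
eef_pos: [0.5666, 0.1675, 0.1998]
ee_rot: [2.248, 2.192, -0.004]
ft_force: [-0.1, 0.0, -2.0]
grip_width: 0.156
grip_force: 44.9
```

Emit:
{"op": "jog_arm", "data": {"moves": [[[-0.05,0,0],[0,0,0],1],[[0,0,0],[0,0,0],1],[[0,0,0],[0,0,0],1]]}}

```text
clock: 11.0
eef_pos: [0.5666, 0.167, 0.2001]
ee_rot: [2.248, 2.194, -0.0]
ft_force: [-0.3, 0.5, -3.1]
grip_width: 0.16
grip_force: 44.9
```

The gate has snapped: Fy fell from about 5 N to 0. Now I feel for the spine.

Emit:
{"op": "jog_arm", "data": {"moves": [[[-0.05,0,0],[0,0,0],1],[[0,0,0],[0,0,0],1],[[0,0,0],[0,0,0],1]]}}

```text
clock: 11.25
eef_pos: [0.5664, 0.1653, 0.1999]
ee_rot: [2.248, 2.194, -0.0]
ft_force: [-1.0, 0.4, -3.3]
grip_width: 0.155
grip_force: 44.9
```

Emit:
{"op": "jog_arm", "data": {"moves": [[[-0.04,0,0],[0,0,0],1],[[0,0,0],[0,0,0],1],[[0,0,0],[0,0,0],1]]}}

```text
clock: 11.5
eef_pos: [0.5663, 0.1638, 0.1999]
ee_rot: [2.248, 2.195, -0.0]
ft_force: [0.3, 0.1, -3.5]
grip_width: 0.157
grip_force: 44.9
```

Emit:
{"op": "jog_arm", "data": {"moves": [[[-0.03,0,0],[0,0,0],1],[[0,0,0],[0,0,0],1],[[0,0,0],[0,0,0],1]]}}

```text
clock: 11.75
eef_pos: [0.5663, 0.1626, 0.1999]
ee_rot: [2.248, 2.195, -0.0]
ft_force: [0.5, 0.5, -2.1]
grip_width: 0.151
grip_force: 44.9
```

Emit:
{"op": "jog_arm", "data": {"moves": [[[-0.02,0,0],[0,0,0],1],[[0,0,0],[0,0,0],1],[[0,0,0],[0,0,0],1]]}}

```text
clock: 12.0
eef_pos: [0.5663, 0.1619, 0.1999]
ee_rot: [2.248, 2.195, -0.0]
ft_force: [-0.5, -0.8, -3.4]
grip_width: 0.153
grip_force: 44.9
```

Emit:
{"op": "jog_arm", "data": {"moves": [[[0,0,0.05],[0,0,0],1],[[0,0,0.05],[0,0,0],1],[[0,0,0.05],[0,0,0],1],[[0,0,0],[0,0,0],1],[[0,0,0],[0,0,0],1]]}}

```text
clock: 12.42
eef_pos: [0.5661, 0.1619, 0.1937]
ee_rot: [-2.247, -2.195, 0.001]
ft_force: [0.2, -0.6, -3.0]
grip_width: 0.157
grip_force: 44.9
```

Emit:
{"op": "jog_arm", "data": {"moves": [[[0,0,0.05],[0,0,0],1],[[0,0,0.05],[0,0,0],1],[[0,0,0],[0,0,0],1],[[0,0,0],[0,0,0],1]]}}

```text
clock: 12.75
eef_pos: [0.5662, 0.1619, 0.1897]
ee_rot: [-2.248, -2.195, 0.001]
ft_force: [0.6, -0.4, -3.4]
grip_width: 0.153
grip_force: 44.9
```

Emit:
{"op": "jog_arm", "data": {"moves": [[[0,0,0.05],[0,0,0],1],[[0,0,0.03],[0,0,0],1],[[0,0,0],[0,0,0],1],[[0,0,0],[0,0,0],1]]}}

```text
clock: 13.08
eef_pos: [0.5662, 0.1619, 0.1866]
ee_rot: [2.248, 2.195, -0.0]
ft_force: [0.1, 0.7, -3.6]
grip_width: 0.156
grip_force: 44.9
```

Emit:
{"op": "jog_arm", "data": {"moves": [[[0,0,0.025],[0,0,0],1],[[0,0,0],[0,0,0],1],[[0,0,0],[0,0,0],1]]}}

```text
clock: 13.33
eef_pos: [0.5662, 0.162, 0.1857]
ee_rot: [2.248, 2.195, -0.0]
ft_force: [0.8, -0.2, -2.6]
grip_width: 0.154
grip_force: 44.9
```

Emit:
{"op": "jog_arm", "data": {"moves": [[[0,0,0.025],[0,0,0],1],[[0,0,0],[0,0,0],1],[[0,0,0],[0,0,0],1]]}}

```text
clock: 13.58
eef_pos: [0.5663, 0.162, 0.1847]
ee_rot: [2.248, 2.195, 0.0]
ft_force: [0.0, 0.7, -3.4]
grip_width: 0.156
grip_force: 44.9
```

Emit:
{"op": "jog_arm", "data": {"moves": [[[0,0,0.025],[0,0,0],1],[[0,0,0],[0,0,0],1],[[0,0,0],[0,0,0],1]]}}

```text
clock: 13.83
eef_pos: [0.5665, 0.162, 0.1841]
ee_rot: [2.247, 2.195, 0.001]
ft_force: [-0.5, -0.2, 0.9]
grip_width: 0.153
grip_force: 44.9
```

Emit:
{"op": "jog_arm", "data": {"moves": [[[0,0,0.02],[0,0,0],1],[[0,0,0],[0,0,0],1],[[0,0,0],[0,0,0],1]]}}

```text
clock: 14.08
eef_pos: [0.5665, 0.1619, 0.1835]
ee_rot: [2.247, 2.194, 0.001]
ft_force: [0.2, -0.3, 4.9]
grip_width: 0.158
grip_force: 44.9
```

Seated (Fz changed sign). I ease up a little, soften the grip and open.

Emit:
{"op": "jog_arm", "data": {"moves": [[[0,0,-0.018],[0,0,0],1],[[0,0,0],[0,0,0],1],[[0,0,0],[0,0,0],1],[[0,0,0],[0,0,0],1]], "grip_force": 10}}

```text
clock: 14.42
eef_pos: [0.5666, 0.1621, 0.1836]
ee_rot: [2.247, 2.195, 0.001]
ft_force: [1.1, 0.5, 0.8]
grip_width: 0.156
grip_force: 10.0
```

Emit:
{"op": "jog_arm", "data": {"moves": [[[0,0,0],[0,0,0],1],[[0,0,0],[0,0,0],1],[[0,0,0],[0,0,0],1],[[0,0,0],[0,0,0],1],[[0,0,0],[0,0,0],1],[[0,0,0],[0,0,0],1]], "grip_force": 3}}

```text
clock: 14.92
eef_pos: [0.5663, 0.1621, 0.1836]
ee_rot: [-2.247, -2.195, -0.0]
ft_force: [1.1, -0.2, -0.2]
grip_width: 0.158
grip_force: 3.0
```

```bash
python3 m.py d; python3 - <<'E'
from h import *
F=dict(np.load('sc.npz'));c=F['pixels'][130:250,200:345]
cv2.imwrite('pics/d_crop.png',cv2.cvtColor(cv2.resize(c,None,fx=5,fy=5,interpolation=cv2.INTER_CUBIC)[:600],cv2.COLOR_RGB2BGR))
E
```

```text
[0.56629015 0.16212906 0.18362908] [-2.24745491e+00 -2.19501373e+00 -3.86634496e-04] [ 0.57324091  0.5329295  -0.63051075] [ 0.14522252 -0.29394602  0.11008004]
w -0.07 239 x [0.5506 0.5761] ztop 0.1716 0.1706
w -0.055 411 x [0.5572 0.5706] ztop 0.1892 0.1889
w 0.005 239 x [0.5554 0.5774] ztop 0.183 0.1834
w 0.02 570 x [0.5525 0.5785] ztop 0.1709 0.1698
s -0.13 38 x [0.5472 0.5741] ztop 0.1733 0.1718
s -0.115 37 x [0.5474 0.5735] ztop 0.1728 0.1721
s -0.1 39 x [0.5473 0.5743] ztop 0.1731 0.1716
s -0.085 41 x [0.5478 0.576 ] ztop 0.1727 0.1712
s -0.07 32 x [0.5487 0.5596] ztop 0.1732 0.1714
s -0.055 69 x [0.556  0.5666] ztop 0.1881 0.1867
s -0.04 48 x [0.548  0.5743] ztop 0.1727 0.171
s -0.025 36 x [0.5486 0.5654] ztop 0.1721 0.1708
s -0.01 36 x [0.5445 0.5573] ztop 0.1768 0.177
s 0.005 38 x [0.55   0.5761] ztop 0.1731 0.1713
s 0.02 48 x [0.5505 0.5738] ztop 0.1724 0.1708
```

View pics/d_crop.png

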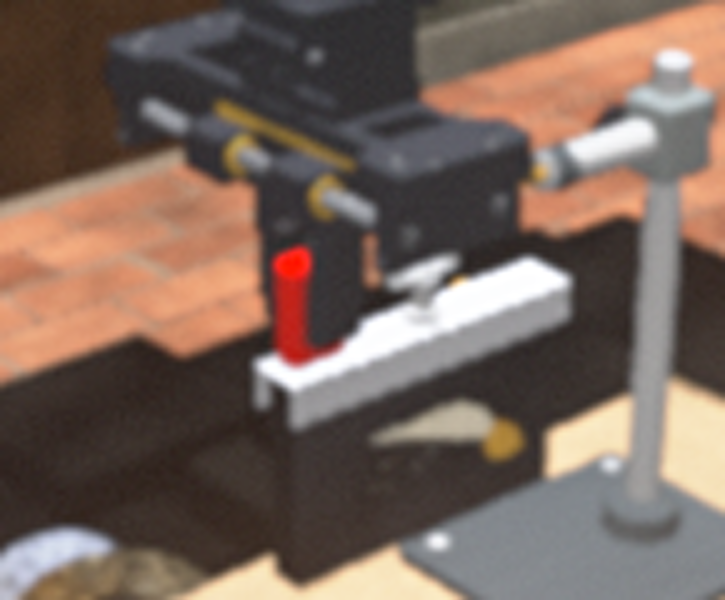

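The hanger is level on the eye. Release it.

Emit:
{"op": "jog_arm", "data": {"moves": [[[0,0,0],[0,0,0],0.6],[[0,0,0],[0,0,0],0.4],[[0,0,0],[0,0,0],0],[[0,0,0],[0,0,0],0],[[0,0,0],[0,0,0],0],[[0,0,0],[0,0,0],0],[[0,0,0],[0,0,0],0],[[0,0,0],[0,0,0],0],[[0,0,0],[0,0,0],0],[[0,0,0],[0,0,0],0]]}}

```text
clock: 15.85
eef_pos: [0.5663, 0.1619, 0.1837]
ee_rot: [2.248, 2.195, -0.0]
ft_force: [0.1, 0.5, 0.7]
grip_width: 0.501
grip_force: 0.0
```

```bash
python3 m.py e
```

```text
[0.56625158 0.1619664  0.1836214 ] [ 2.24751512e+00  2.19495484e+00 -9.56038000e-05] [ 0.20199829 -0.30933375  0.28586814] [-0.04385228 -0.07380611 -0.00304782]
w -0.085 20 x [0.5505 0.5761] ztop 0.17 0.1693
w -0.07 241 x [0.5509 0.5761] ztop 0.1711 0.1701
w -0.055 444 x [0.5566 0.571 ] ztop 0.1893 0.189
w -0.025 155 x [0.552  0.5777] ztop 0.1722 0.1712
w -0.01 231 x [0.5523 0.5783] ztop 0.1724 0.1716
w 0.005 315 x [0.5529 0.5788] ztop 0.1729 0.1719
w 0.02 834 x [0.5531 0.5788] ztop 0.1739 0.1722
s -0.13 31 x [0.5471 0.5726] ztop 0.17 0.1689
s -0.115 35 x [0.5473 0.5736] ztop 0.17 0.1694
s -0.1 37 x [0.5467 0.5807] ztop 0.1704 0.1695
s -0.085 35 x [0.5477 0.5717] ztop 0.1714 0.1703
s -0.07 30 x [0.5475 0.5615] ztop 0.1719 0.1709
s -0.055 70 x [0.5557 0.5627] ztop 0.1875 0.1862
s -0.04 32 x [0.5487 0.5598] ztop 0.1723 0.1712
s -0.025 27 x [0.5483 0.5511] ztop 0.1713 0.1701
s -0.01 20 x [0.5508 0.5518] ztop 0.1698 0.1681
s 0.005 38 x [0.5501 0.5623] ztop 0.1745 0.1732
s 0.02 70 x [0.5486 0.5783] ztop 0.1745 0.1733
```

Emit:
{"op": "jog_arm", "data": {"moves": [[[0,0,-0.2],[0,0,0],0],[[0,0,-0.4],[0,0,0],0],[[0,0,-0.5],[0,0,0],0],[[0,0,-0.5],[0,0,0],0],[[0,0,-0.5],[0,0,0],0],[[0,0,-0.5],[0,0,0],0],[[0,0,-0.5],[0,0,0],0],[[0.5,0,-0.5],[0,0,0],0],[[0.5,0,0],[0,0,0],0],[[0.5,0,0],[0,0,0],0],[[0.5,0,0],[0,0,0],0],[[0.5,0,0],[0,0,0],0],[[0.5,0,0],[0,0,0],0],[[0,0,0],[0,0,0],0],[[0,0,0],[0,0,0],0],[[0,0,0],[0,0,0],0],[[0,0,0],[0,0,0],0],[[0,0,0],[0,0,0],0],[[0,0,0],[0,0,0],0],[[0,0,0],[0,0,0],0]]}}

```text
clock: 17.62
eef_pos: [0.5693, 0.2812, 0.3277]
ee_rot: [2.248, 2.194, -0.0]
ft_force: [0.1, -0.5, -0.4]
grip_width: 0.504
grip_force: 0.0
```

Emit:
{"op": "jog_arm", "data": {"moves": [[[0,0,0],[0,0,0],0],[[0,0,0],[0,0,0],0],[[0,0,0],[0,0,0],0],[[0,0,0],[0,0,0],0],[[0,0,0],[0,0,0],0],[[0,0,0],[0,0,0],0],[[0,0,0],[0,0,0],0],[[0,0,0],[0,0,0],0],[[0,0,0],[0,0,0],0],[[0,0,0],[0,0,0],0],[[0,0,0],[0,0,0],0],[[0,0,0],[0,0,0],0],[[0,0,0],[0,0,0],0],[[0,0,0],[0,0,0],0],[[0,0,0],[0,0,0],0],[[0,0,0],[0,0,0],0],[[0,0,0],[0,0,0],0],[[0,0,0],[0,0,0],0],[[0,0,0],[0,0,0],0],[[0,0,0],[0,0,0],0]]}}

```text
clock: 19.28
eef_pos: [0.5691, 0.282, 0.3276]
ee_rot: [2.248, 2.195, 0.0]
ft_force: [0.1, 0.2, 0.5]
grip_width: 0.502
grip_force: 0.0
```

```bash
cat > v.py <<'E'
from h import *
def z():
    F=grab('scene');P=cloud(F);hsv=cv2.cvtColor(F['pixels'],cv2.COLOR_RGB2HSV);m=(hsv[...,1]<60)&(hsv[...,2]>110)&(abs(P[...,0]-.563)<.025)&(abs(P[...,2]-.171)<.012)
    q=P[m];o=[]
    for y in np.arange(.03,.19,.03):
        a=q[abs(q[:,1]-y)<.005]
        if len(a)>3:o.append([round(y,3)]+np.round([np.percentile(a[:,2],95),a[:,0].min(),a[:,0].max()],4).tolist())
    print(o);return F
z();z();z();F=z()
c=F['pixels'][130:250,200:345]
cv2.imwrite('pics/f_crop.png',cv2.cvtColor(cv2.resize(c,None,fx=5,fy=5,interpolation=cv2.INTER_CUBIC)[:600],cv2.COLOR_RGB2BGR))
E
python3 v.py
```

```text
[[np.float64(0.03), 0.1695, 0.5474, 0.5731], [np.float64(0.06), 0.1703, 0.5479, 0.5827], [np.float64(0.09), 0.1712, 0.5473, 0.5713], [np.float64(0.12), 0.1731, 0.5484, 0.5764], [np.float64(0.15), 0.1764, 0.5498, 0.5603], [np.float64(0.18), 0.1752, 0.5497, 0.5776]]
[[np.float64(0.03), 0.1704, 0.5458, 0.5744], [np.float64(0.06), 0.171, 0.5472, 0.5849], [np.float64(0.09), 0.1714, 0.5479, 0.5696], [np.float64(0.12), 0.1725, 0.5485, 0.5762], [np.float64(0.15), 0.1762, 0.5493, 0.5596], [np.float64(0.18), 0.1748, 0.5489, 0.5766]]
[[np.float64(0.03), 0.1699, 0.5476, 0.5728], [np.float64(0.06), 0.1708, 0.5463, 0.5812], [np.float64(0.09), 0.1715, 0.5467, 0.57], [np.float64(0.12), 0.1727, 0.5494, 0.5737], [np.float64(0.15), 0.1768, 0.5481, 0.5611], [np.float64(0.18), 0.1743, 0.5495, 0.5768]]
[[np.float64(0.03), 0.17, 0.547, 0.5717], [np.float64(0.06), 0.171, 0.5471, 0.5821], [np.float64(0.09), 0.1721, 0.5478, 0.5684], [np.float64(0.12), 0.1733, 0.548, 0.5753], [np.float64(0.15), 0.1788, 0.5487, 0.5612], [np.float64(0.18), 0.175, 0.5493, 0.5767]]
```

View pics/f_crop.png

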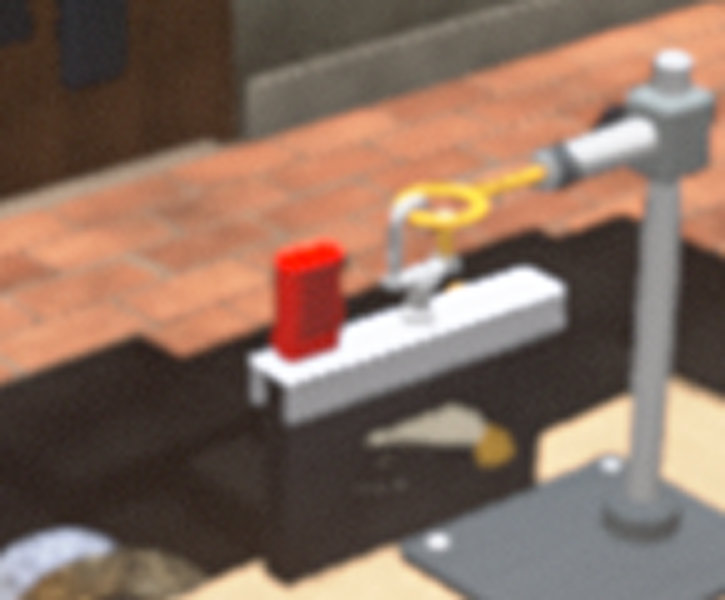

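The crop shows the eye inside the hook at (445,205), the gate standing upright and shut at (445,240), and the hanger hanging still with a natural tilt under 2°. The gripper is clear.

```bash
python3 -c "
from station import ctrl
print(ctrl.sign_off())"
```

```text
the job is handed in; nothing more can be done
None
```

The panel hangs still from the brass eye with the gate closed, tilted under 2°; the gripper has let go and is clear, and the job was handed in at about 19.5 s with about 6 N the most I read while pushing through the gate.

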